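# Clear the chisel and tip the candle block onto the sandpaper

### The job

The side of the candle block is to be sanded next, but a chisel lies across the edge of the carving board in its way. First stand the chisel in the stoneware pot, blade up, and let go of it; then tip the block over the board's edge onto the sandpaper, one quarter turn, so that the side that faced the sandpaper lies flat on it and the recess looks sideways, away from the board. Leave the block wholly on the paper and about square to the board, with the pot standing and the other things on the bench left where they are.

Things in the scene. Friction and masses are not known exactly. Their poses are not given: they have to be found in the camera images.
- board: The carving board, a fixed thick wooden slab 340 (x) x 290 (y) x 48 (z) mm lying on the bench. Origin at the centre of its underside, z up. Its -y edge is the open step; along its +y edge runs a low stop rail, 25 mm wide and 18 mm higher than the slab's top.
- edge_mid (a point): Middle of the upper corner of the board's open -y edge (board axes), 145 mm from the board's centre and at the slab's top, 48 mm above the bench.
- paper_mid (a point): Centre of the sandpaper's upper face, 7 mm above the bench (so the step down from the board is 41 mm). The reddish-brown sheet is 280 (x) x 230 (y) mm, fixed on a thin fibreboard of 300 x 240 x 5.5 mm that butts against the board's -y edge; axes as the board's; its centre is 117 mm from the step.
- block_mid (a point): Centre of the loose pale wooden candle block, red-streaked, 95 (x) x 80 (y) x 90 (z) mm, 0.35-0.6 kg, standing 85-110 mm back from the open edge; round recess, 41 mm wide, 16 deep, in its top (+z). Its -y face looks to the paper; after the quarter turn +y is up, +z away from the board. Pushed low it slides (friction 0.5-0.7), pushed near its top it tips; it tips by itself when half hangs over.
- chisel_mid (a point): Middle of the chisel, on its axis; +x towards the blade's tip, z across the blade's flat. 225 mm long, 0.11 kg: octagonal handle 24 mm across from the butt (x -112.5) to x +12.5, ferrule 20 mm across to +27.5, blade 16 x 4 mm to +112.5; balances near x = +10. Butt on the sandpaper, blade across the board's edge and 60 mm over the board, rising 11 degrees towards it.
- chisel_butt (a point): Centre of the butt end of the chisel's handle (x = -112.5 mm of chisel_mid).
- pot_rim (a point): Centre of the mouth of the tool pot, an open grey-brown stoneware cup, 84 mm wide outside and 74 inside at the rim, tapering to 57 inside at the floor, 90 mm high, floor 5 mm thick, about 0.6 kg, loose, standing empty on the bench. z up.
- wax_tin: A low closed round tin, 75 mm wide, 50 mm high, a bystander. Origin at the centre of its underside.
- offcut: A dark wood offcut 45 x 40 x 30 mm on the carving board, a bystander. Origin at the centre of its underside.
- rasp: A rasp with a wooden handle, 260 mm long, 24 mm high, lying beyond the sandpaper, a bystander. Origin below its middle, x towards its tip.
- mallet: A joiner's mallet lying on the bench, head 60 x 115 x 80 mm, handle 200 mm along -x, a bystander. Origin under the head.
- tape: A tape measure 70 x 34 x 62 mm, a bystander. Origin at the centre of its underside.
- caliper: A digital caliper lying flat, 170 mm long and 10 mm high, on the bench at the robot's right, a bystander. Origin below the middle of its beam.
- glue: A white glue bottle 58 mm in diameter, 170 mm high, a bystander. Origin at the centre of its underside.
Mind the look-alikes: they are no part of the job. Of the things that look like the part that bears block_mid, the larger one is meant. What is shaped like the part that bears pot_rim but black is not meant.

How it is judged:
On the way, in this order (a step that is already met when the one before it is completed fails the run):
1. the chisel stands in the pot, blade up, let go (horizontal distance between chisel_butt and pot_rim below 0.038 m and z of chisel_butt in the frame of pot_rim below -0.05 m and angle between chisel_mid's own x axis and vertical below 0.6 rad and contact force between the fingers and chisel below 0.05 N), for 0.3 s.
2. the block lies on the sandpaper on its next face (angle between block_mid's own y axis and vertical below 0.08 rad and height (world z) of block_mid below 0.052 m), for 0.3 s.
At the end, for the whole second after the job is handed in: Chisel blade up in the pot (lean under 34 degrees), pot upright; block at rest, flat on the paper on the face that looked to it, wholly on the sheet (to 5 mm), within 15 degrees of square to the board, recess away from the board (all of step 2 and horizontal distance between chisel_butt and pot_rim below 0.038 m and z of chisel_butt in the frame of pot_rim below -0.05 m and angle between chisel_mid's own x axis and vertical below 0.6 rad and angle between pot_rim's own z axis and vertical below 0.1 rad and height (world z) of block_mid above 0.042 m and x of block_mid in the frame of paper_mid between -0.092 and 0.092 m and y of block_mid in the frame of paper_mid above -0.072 m and angle between the x axis of block_mid and the x axis of board, either way round below 0.26 rad and linear speed of block below 0.02 m/s and z of edge_mid in the frame of block_mid below -0.02 m); the robot touches nothing.
It fails at once if a bystander was pushed more than 30 mm (distance of any of wax_tin, offcut, rasp, mallet, tape, caliper, glue from where it was at the start of the episode above 0.03 m).
It fails at once if the pot was tipped over (angle between pot_rim's own z axis and vertical above 0.6 rad).
It also fails if it takes over 59 s, if anything falls off the work surface, if the arm or the gripper's body presses on something with over 40 N, if the wrist force passes 120 N, or if a joint passes its speed limit or range.

### The arm

A 6-joint arm with a two-finger parallel gripper is mounted at the origin on the work surface. World frame = base frame: x ahead of the robot, y to its left, z up, the work surface at z = 0. Lengths are in m, angles in rad, forces in N, time in s.
With the tool pointing down it reaches from about 0.225 to 0.875 m from the base axis. Payload 3.4 kg.
Tool frame: the origin (TCP) lies midway between the tips of the shut fingers; the grasp point (between the pads) lies 19 mm behind it (grasp_offset is the z of the grasp point in the tool frame, in m); z points along the fingers, y is the line along which they close (so a half turn about z gives the same grasp; the last joint's range is limited). The gripper opens to 85 mm and grips with 20 to 120 N. Pads are 22 mm wide; open, the fingers measure 114 mm over their backs; the gripper's body (76 mm by 85 mm) begins 54 mm behind the grasp point. The pads swing forward as they close: fully open they stand 13 mm farther back than shut.
Start: joints at [-0.121, 0.276, 1.505, -0, 1.361, -0.121], TCP at [0.575, -0, 0.231] pointing down, gripper open.
Joint ranges: [-2.89, 2.89], [-0.75, 2.08], [0.22, 2.7], [-1.18, 4.32], [0.11, 2.71], [-2.7, 2.7]. Speed limits (rad/s): [2.57, 2.57, 3.14, 3.14, 3.14, 3.14].

### API

Orientations are given as a unit quaternion [x, y, z, w].
In Python, from rig import * gives the robot as it stands.
- The arm moves only by the tool servo_tool, never from a script. Its argument "targets" is a list of rows, each an object of numbers: "tx", "ty", "tz": the shift along the tool's x, y, z in mm; "wx", "wy", "wz": the turn, a rotation vector about the tool's x, y, z in rad. In form: [{"tx": .., "ty": .., "tz": .., "wx": .., "wy": .., "wz": ..}, ...]. A call has 1 to 8 rows; each row shifts and turns the commanded pose from where the row before left it, along the tool's axes as they then stand; what a row does not reach is not made up. A row lasts 1/8 s, in which the tool goes at most 62.5 mm and 10.7 degrees, less where a joint would pass 70% of its speed; a pose out of reach is approached as far as the arm can. A call is refused whole if a number of a shift passes 62.5 or a number of a turn 0.188, either way. A call with a gripper value outside its range is refused whole. "hand" is the opening, from 0 (shut) to 1 (fully open), set as the call begins (left out, the last holds). The fingers move at their own pace and stop on an object; "grip_force" is the grip in N (left out, the last holds). Time passes only in rows, so rows that do not move let the fingers close. It gives the time, the measured TCP pose, the force, the opening and the grip force at its end, in the units of the state.
- read_state(): the state, without advancing time (a new reading comes with each control period).
- read_camera(name): name is "scene" or "side" or "wrist"; returns the picture (384x512x3 uint8, red, green, blue); there is no depth.
- camera_model(name): a dict with "fov_y" (degrees; the focal length in pixels is half the picture's height over the tangent of half this angle, whatever the lens; pixels are square), "cx", "cy" (the principal point, pixels), "dist" ([k1, k2, p1, p2, k3] as OpenCV has them; the pictures are not rectified), "world_to_cam" (4x4, takes a point from world to camera coordinates). Camera axes: x right, y down, z forward; pixel columns grow to the right and rows downward; lengths in m; the calibration is good to about 2 mm. A picture is of the moment at which its call begins: read the wrist's pose just before it. camera_model takes no time and is no camera call; for the wrist camera it gives the pose at the moment of the call.
- sign_off(): hands the job in; it is judged then, once.
Trained networks look in the newest picture that a camera, given by its name, has taken for a name from the list of things; names that differ only in an ending like _2 or _b are one class to them, and where a whole thing is asked for, a point or a joint stands for the part that bears it (a point fixed in the world has none). Each returns a list of dicts, best first, with "p" (0 to 1); they miss things now and then, are a little off and sometimes report something else, mostly with a low value. They report only what shows in the picture. A call takes as long as a camera call. They do not tell look-alikes from the thing itself.
- look_for(camera, name): "position" ([x, y, z] in m, in world coordinates, good to about 4 mm: the middle of the surface that is visible of it).
- pinpoint(camera, name): "position" ([x, y, z] in m, in world coordinates, good to about 4 mm: a listed point, or the origin of a listed thing).
The state is a dict: "time": time; "qpos": joint angles; "joint_vel": joint speeds; "joint_torque": joint torques, N m; "tcp_pos": TCP position; "orientation": TCP orientation; "wrist_force": force on the tool from outside, world axes, zero at the start; "moment": the same for the moment, N m; "width": finger opening in m; "grip_force": force on a finger pad.
Only numpy, scipy, OpenCV 4.12 (cv2) and the standard library are available. Lean on these libraries where they do the work, as an engineer would, in place of code of your own. Each camera call takes 0.05 s, during which the arm holds its last target. There are 200 camera calls.

## Working session

There is one attempt and no reset: what is moved stays moved. The work goes in short steps, Python scripts to look and compute and a tool call to move; the robot and the scene stay as the last step left them, time stands still between calls to the robot, and variables do not carry over. Pictures are saved under pics/ and viewed, at most 10 in all, crops included, and the job is handed in when it is done.

Besides the shell and the picture viewer there is one more tool, called after "Emit:" as name(argument=value, ...) on one line, values as JSON. servo_tool: Moves the arm, as the interface text tells. Its arguments: {"type":"object","properties":{"targets":{"type":"array","items":{"type":"object","properties":{"tx":{"type":"number"},"ty":{"type":"number"},"tz":{"type":"number"},"wx":{"type":"number"},"wy":{"type":"number"},"wz":{"type":"number"}}}},"hand":{"type":"number"},"grip_force":{"type":"number"}},"required":["targets"]}

```bash
mkdir -p pics; ls
cat > s.py <<'E'
from rig import *
import cv2,numpy as np
a=read_camera("scene");b=read_camera("side")
cv2.imwrite("pics/ab.png",cv2.resize(np.vstack([a,b])[:,:,::-1],None,fx=.78,fy=.78))
cv2.imwrite("pics/a.png",a[:,:,::-1]);cv2.imwrite("pics/b.png",b[:,:,::-1])
for cam in("scene","side"):
    m=camera_model(cam);print(cam,m["fov_y"],np.round(np.linalg.inv(np.array(m["world_to_cam"]))[:3,3],3))
    for n in["edge_mid","paper_mid","block_mid","chisel_mid","chisel_butt","pot_rim","board","offcut","wax_tin","glue","tape","rasp","mallet","caliper"]:
        r=pinpoint(cam,n);print(n,[(np.round(d["position"],3).tolist(),round(d["p"],2)) for d in r[:3]])
print(read_state())
E
python3 s.py
```

```text
pics
scene 42.14484363136856 [1.256 1.088 1.266]
edge_mid [([0.494, -0.052, 0.017], 0.56), ([0.482, 0.055, 0.038], 0.16)]
paper_mid [([0.486, -0.011, 0.004], 0.56), ([0.646, -0.455, 0.002], 0.55)]
block_mid [([0.219, 0.318, 0.03], 0.95), ([0.486, 0.243, 0.09], 0.81), ([0.546, 0.522, 0.003], 0.59)]
chisel_mid [([0.481, 0.052, 0.039], 0.56)]
chisel_butt [([0.495, -0.05, 0.02], 0.81), ([0.487, 0.107, 0.046], 0.73)]
pot_rim [([0.599, -0.301, 0.091], 0.81), ([0.742, -0.301, 0.092], 0.57), ([0.547, 0.522, -0.001], 0.23)]
board [([0.487, 0.258, -0.001], 0.67)]
offcut [([0.624, 0.281, 0.046], 0.71), ([0.486, 0.242, 0.089], 0.39)]
wax_tin [([0.461, -0.321, -0.002], 0.55), ([0.494, 0.258, 0.0], 0.52)]
glue [([0.734, 0.259, -0.001], 0.77)]
tape [([0.546, 0.524, 0.001], 0.76), ([0.626, 0.281, 0.045], 0.7), ([0.649, -0.456, 0.002], 0.21)]
rasp [([0.681, 0.015, -0.004], 0.86)]
mallet [([0.648, -0.456, 0.003], 0.66), ([0.624, 0.28, 0.047], 0.55)]
caliper [([0.464, -0.446, -0.001], 0.56)]
side 48.129275881544544 [0.002 0.756 0.973]
edge_mid [([0.486, 0.109, 0.046], 0.59)]
paper_mid [([0.488, -0.005,
[... 659 characters left out ...]
1.5, 'qpos': array([-1.21018392e-01,  2.75917308e-01,  1.50490143e+00, -1.33651788e-06,
        1.36069884e+00, -1.21025308e-01]), 'joint_vel': array([-0.00097142,  0.00057239,  0.00024955,  0.00115175,  0.00051622,
       -0.00148724]), 'joint_torque': array([ 7.48541770e-04, -4.16652989e+01, -2.46091175e+01,  2.17421780e-04,
        3.55282600e-04,  7.94433532e-06]), 'tcp_pos': array([ 5.75034070e-01, -2.05881011e-05,  2.31317563e-01]), 'orientation': array([7.07104237e-01, 7.07109324e-01, 2.26321801e-05, 2.99592451e-05]), 'wrist_force': array([ 0.18849917, -1.09037696, -0.02536242]), 'moment': array([ 0.01795477, -0.02630622, -0.00251772]), 'grip_force': 0.0, 'width': 0.08528013558743636}
```

View pics/ab.png

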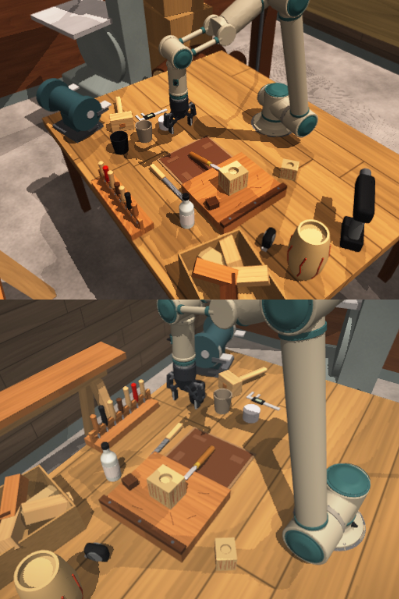

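```bash
cat > c.py <<'E'
import cv2,numpy as np
from rig import *
def proj(cam,P):
    m=camera_model(cam);W=np.array(m["world_to_cam"]);f=192/np.tan(np.radians(m["fov_y"]/2))
    K=np.array([[f,0,m["cx"]],[0,f,m["cy"]],[0,0,1.]])
    return cv2.projectPoints(np.array(P,float).reshape(-1,3),cv2.Rodrigues(W[:3,:3])[0],W[:3,3],K,np.array(m["dist"],float))[0].reshape(-1,2)
E
python3 - <<'E'
from c import *
a=cv2.imread("pics/a.png");b=cv2.imread("pics/b.png")
pts=[[.487,.109,.048],[.6,-.302,.09],[.74,-.303,.09],[.487,.244,.093],[.495,-.055,.02],[.484,.053,.04],[.217,.316,.03]]
for cam,im in(("scene",a),("side",b)):
    p=proj(cam,pts);print(cam,p.round(0).tolist())
def crop(im,c,h=60,s=390):
    x,y=[int(v) for v in c];x=min(max(x,h),512-h);y=min(max(y,h),384-h)
    return cv2.resize(im[y-h:y+h,x-h:x+h],(s,s))
pa=proj("scene",pts);pb=proj("side",pts)
cv2.imwrite("pics/crop.png",np.hstack([np.vstack([crop(a,pa[1:3].mean(0),50,300),crop(b,pb[1:3].mean(0),50,300)]),np.vstack([crop(a,pa[3],75,300),crop(b,pb[3],75,300)])]))
E
```

```text
scene [[273.0, 215.0], [183.0, 160.0], [150.0, 174.0], [298.0, 228.0], [244.0, 196.0], [264.0, 207.0], [370.0, 218.0]]
side [[244.0, 218.0], [285.0, 121.0], [251.0, 108.0], [214.0, 239.0], [272.0, 190.0], [256.0, 208.0], [288.0, 327.0]]
```

View pics/crop.png

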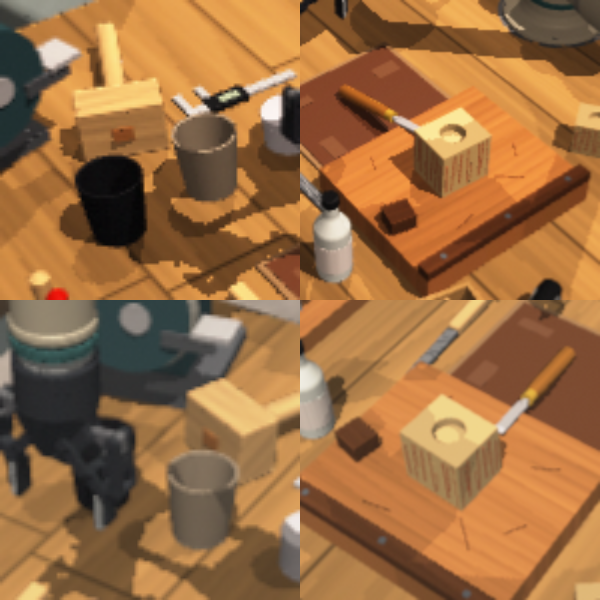

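Run:
```python
from c import *
import scipy.optimize as so
# board yaw: pinpoint tips; refine via ends of chisel
for cam in("scene","side"):
    for n in ["offcut","edge_mid","board"]:
        r=look_for(cam,n);print(cam,n,[(np.round(d["position"],3).tolist(),round(d["p"],2)) for d in r[:2]])
# overlay model board top, block top, chisel axis
for cam in("scene","side"):
    im=cv2.imread("pics/%s.png"%("a" if cam=="scene" else "b"))
    for yaw,col in((0,(255,0,0)),):
        cx,cy=.489,.255
        def L(P,c):
            cv2.polylines(im,[np.round(proj(cam,P)*16).astype(int)],True,c,1,cv2.LINE_AA,4)
        L([[cx-.17,cy-.145,.048],[cx+.17,cy-.145,.048],[cx+.17,cy+.145,.048],[cx-.17,cy+.145,.048]],(255,255,0))
        bx,by=.488,.244
        L([[bx-.0475,by-.04,.138],[bx+.0475,by-.04,.138],[bx+.0475,by+.04,.138],[bx-.0475,by+.04,.138]],(0,255,0))
        L([[cx-.14,cy-.262-.115,.007],[cx+.14,cy-.262-.115,.007],[cx+.14,cy-.262+.115,.007],[cx-.14,cy-.262+.115,.007]],(255,0,255))
        L([[.495,-.055,.02],[.478,.164,.062]],(0,255,255))
        L([[.601+.042*np.cos(t),-.302+.042*np.sin(t),.09] for t in np.linspace(0,6.28,30)],(0,0,255))
    c=proj(cam,[.49,.08,.05])[0].astype(int)
    h=(100,133)
    cr=im[c[1]-100:c[1]+100,c[0]-133:c[0]+133]
    cv2.imwrite("pics/o_%s.png"%cam,cr)
o=[cv2.resize(cv2.imread("pics/o_%s.png"%k),(798,600),interpolation=cv2.INTER_CUBIC) for k in("scene","side")]
for k,i in zip("ab",o):cv2.imwrite("pics/ov%s.png"%k,i)
```

```text
scene offcut [([0.631, 0.285, 0.077], 0.55), ([0.491, -0.312, 0.037], 0.28)]
scene edge_mid [([0.523, 0.222, 0.046], 0.89)]
scene board []
side offcut [([0.618, 0.288, 0.078], 0.79), ([0.443, 0.226, 0.051], 0.53)]
side edge_mid [([0.441, 0.226, 0.048], 0.68)]
side board [([0.445, 0.226, 0.048], 0.71), ([0.476, 0.26, 0.123], 0.66)]
```

Pots: the grey one at scene (183,160) and the black one at (150,174); the grey one is meant, and the crop confirms its colour. Blocks: the large red-streaked one on the board at scene (298,228) and a small one at (370,218); the large one is meant.

View pics/ovb.png

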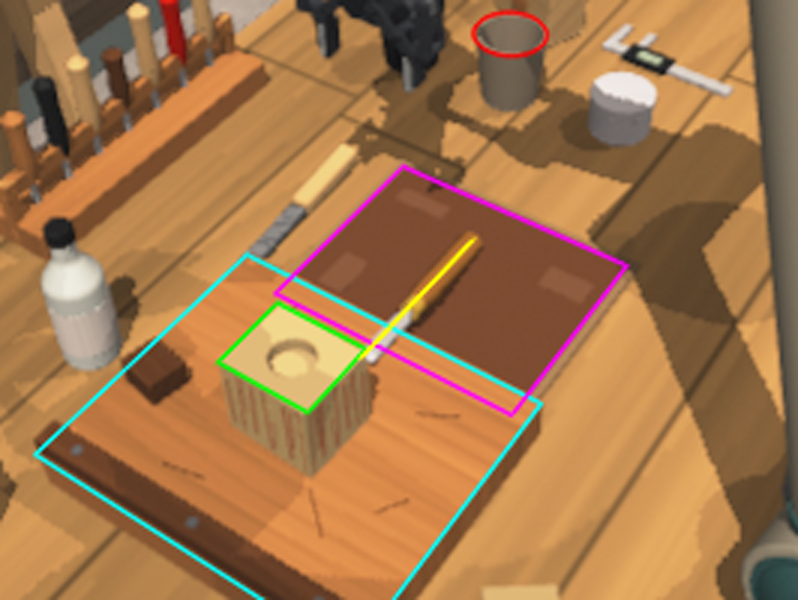

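View pics/ova.png

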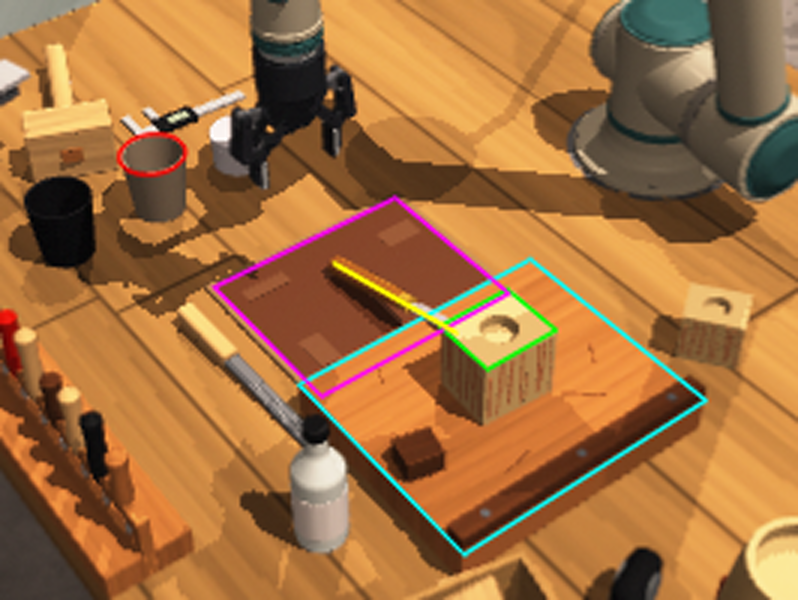

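The overlays fit, with the board square at yaw ≈ 0. I'll hover over the chisel aligned with its axis: 5.6° yaw and 11° pitch.

Emit:
servo_tool(targets=[{"tx": 19,"ty": -30,"tz": 40},{"tx": 19,"ty": -30,"tz": 40},{"tx": 19,"ty": -30,"tz": 40},{"wz": -0.098},{"wy": 0.096},{"wy": 0.096},{}], hand=1)

```text
schema error: expected keys tx, ty, tz, wx, wy, wz
```

```bash
cat > st.py <<'E'
from c import *
from scipy.spatial.transform import Rotation as R
s=read_state();Rm=R.from_quat(s["orientation"]).as_matrix()
print("t",s["time"],"q",s["qpos"].round(3),"tcp",s["tcp_pos"].round(4),"w",round(s["width"],4),"F",s["wrist_force"].round(1),s["grip_force"])
print("x",Rm[:,0].round(3),"y",Rm[:,1].round(3),"z",Rm[:,2].round(3))
def to(p): print("delta tool mm",(Rm.T@(np.array(p)-s["tcp_pos"])*1000).round(1))
E
python3 - <<'E'
from st import *
a=read_camera("wrist")
for n in("chisel_mid","chisel_butt"):
    r=pinpoint("wrist",n);print(n,[(np.round(d["position"],3).tolist(),round(d["p"],2)) for d in r[:3]])
P=np.array([[.495,-.055,.02],[.484,.055,.04],[.473,.163,.061]])
for p in proj("wrist",P):cv2.circle(a,tuple(int(v) for v in p),4,(255,0,255),1)
cv2.imwrite("pics/w1.png",a[:,:,::-1])
E
```

```text
t 1.8 q [-0.121  0.276  1.505 -0.     1.361 -0.121] tcp [ 0.575  -0.      0.2313] w 0.0855 F [ 1.2 -0.3  0.5] 0.0
x [-0.  1. -0.] y [1. 0. 0.] z [ 0. -0. -1.]
chisel_mid [([0.485, 0.058, 0.038], 0.92)]
chisel_butt [([0.494, -0.055, 0.02], 0.6)]
```

View pics/w1.png

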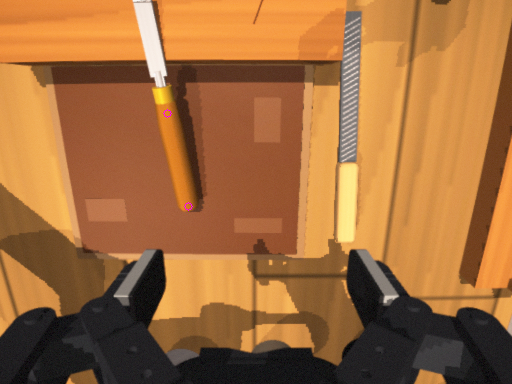

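The wrist view shows the chisel from butt (188,207) to ferrule (163,95), matching my estimate. All six keys are needed in every row.

Emit:
servo_tool(targets=[{"tx": 19,"ty": -30,"tz": 40,"wx": 0,"wy": 0,"wz": 0},{"tx": 19,"ty": -30,"tz": 40,"wx": 0,"wy": 0,"wz": 0},{"tx": 19,"ty": -30,"tz": 40,"wx": 0,"wy": 0,"wz": 0},{"tx": 0,"ty": 0,"tz": 0,"wx": 0,"wy": 0,"wz": -0.098},{"tx": 0,"ty": 0,"tz": 0,"wx": 0,"wy": 0.096,"wz": 0},{"tx": 0,"ty": 0,"tz": 0,"wx": 0,"wy": 0.096,"wz": 0},{"tx": 0,"ty": 0,"tz": 0,"wx": 0,"wy": 0,"wz": 0}], hand=1)

```text
time: 2.82
tcp_pos: [0.4855, 0.0556, 0.1111]
orientation: [0.67, 0.736, 0.064, -0.071]
wrist_force: [-0.6, -0.1, 0.0]
width: 0.085
grip_force: 0.0
```

Run:
```python
from st import *
m=np.array([.485,.055,.0405]); m=m  # x=+2mm
to(m+Rm[:,2]*.019)
```

```text
t 2.825 q [-0.169  0.263  1.871  0.211  1.068 -0.371] tcp [0.4855 0.0556 0.1111] w 0.085 F [-0.6 -0.1  0. ] 0.0
x [-0.093  0.977  0.19 ] y [ 0.996  0.095 -0.   ] z [-0.018  0.189 -0.982]
delta tool mm [-14.   -0.5  88.3]
```

Emit:
servo_tool(targets=[{"tx": -7,"ty": 0,"tz": 44,"wx": 0,"wy": 0,"wz": 0},{"tx": -7,"ty": 0,"tz": 44,"wx": 0,"wy": 0,"wz": 0},{"tx": 0,"ty": 0,"tz": 0,"wx": 0,"wy": 0,"wz": 0}], hand=1)

```text
time: 3.2
tcp_pos: [0.4819, 0.061, 0.0202]
orientation: [0.668, 0.738, 0.062, -0.074]
wrist_force: [-0.3, 0.3, -0.0]
width: 0.0855
grip_force: 0.0
```

Emit:
servo_tool(targets=[{"tx": 0,"ty": 0,"tz": 0,"wx": 0,"wy": 0,"wz": 0},{"tx": 0,"ty": 0,"tz": 0,"wx": 0,"wy": 0,"wz": 0},{"tx": 0,"ty": 0,"tz": 0,"wx": 0,"wy": 0,"wz": 0},{"tx": 0,"ty": 0,"tz": 0,"wx": 0,"wy": 0,"wz": 0},{"tx": 0,"ty": 0,"tz": 0,"wx": 0,"wy": 0,"wz": 0}], hand=0, grip_force=70)

```text
time: 3.82
tcp_pos: [0.4855, 0.0599, 0.0234]
orientation: [0.669, 0.738, 0.065, -0.07]
wrist_force: [-1.1, -0.2, 6.6]
width: 0.0229
grip_force: 68.3
```

Emit:
servo_tool(targets=[{"tx": 0,"ty": 0,"tz": -50,"wx": 0,"wy": 0,"wz": 0},{"tx": 0,"ty": 0,"tz": -50,"wx": 0,"wy": 0,"wz": 0},{"tx": 0,"ty": 0,"tz": -50,"wx": 0,"wy": 0,"wz": 0},{"tx": 0,"ty": 0,"tz": 0,"wx": 0,"wy": 0.16,"wz": 0},{"tx": 0,"ty": 0,"tz": 0,"wx": 0,"wy": 0.16,"wz": 0},{"tx": 0,"ty": 0,"tz": 0,"wx": 0,"wy": 0.16,"wz": 0},{"tx": 0,"ty": 0,"tz": 0,"wx": 0,"wy": 0.16,"wz": 0},{"tx": 0,"ty": 0,"tz": 0,"wx": 0,"wy": 0.16,"wz": 0}])

```text
time: 4.82
tcp_pos: [0.488, 0.0304, 0.1697]
orientation: [0.59, 0.651, 0.321, -0.353]
wrist_force: [0.1, 0.5, -2.4]
width: 0.0228
grip_force: 69.4
```

```bash
python3 st.py
```

```text
t 4.825 q [-0.606  0.5    1.784  0.697  1.624 -0.956] tcp [0.488  0.0304 0.1697] w 0.0228 F [ 0.1  0.5 -2.4] 69.43607971072197
x [-0.054  0.542  0.839] y [0.995 0.096 0.002] z [-0.08   0.835 -0.545]
```

Emit:
servo_tool(targets=[{"tx": 42,"ty": 0,"tz": -28,"wx": 0,"wy": 0.16,"wz": 0},{"tx": 42,"ty": 0,"tz": -20,"wx": 0,"wy": 0.16,"wz": 0},{"tx": 0,"ty": 0,"tz": -40,"wx": -0.151,"wy": 0,"wz": 0.04},{"tx": 0,"ty": 0,"tz": -40,"wx": -0.151,"wy": 0,"wz": 0.04},{"tx": 0,"ty": 0,"tz": -40,"wx": -0.151,"wy": 0,"wz": 0.04},{"tx": 0,"ty": 0,"tz": -40,"wx": -0.151,"wy": 0,"wz": 0.04},{"tx": 0,"ty": 0,"tz": 0,"wx": -0.151,"wy": 0,"wz": 0.04},{"tx": 0,"ty": 0,"tz": 0,"wx": 0,"wy": 0,"wz": 0}])

```text
time: 5.82
tcp_pos: [0.4654, -0.1202, 0.3075]
orientation: [0.716, 0.339, 0.551, -0.262]
wrist_force: [0.0, -0.2, -0.9]
width: 0.0229
grip_force: 69.5
```

```bash
cat > g.py <<'E'
from st import *
def goal(dz,off=.01):
    b=Rm[:,0];z=Rm[:,2];h=z*[1,1,0];h/=np.linalg.norm(h)
    butt=np.array([.601,-.302,0])-off*h+[0,0,dz]
    to(butt+.114*b+.019*z)
    print("butt now",s["tcp_pos"]-.019*z-.114*b)
goal(.105);goal(.012)
E
python3 g.py
```

```text
t 5.825 q [-1.168  0.314  2.02   1.045  1.719 -0.866] tcp [ 0.4654 -0.1202  0.3075] w 0.0229 F [ 0.  -0.2 -0.9] 69.45413033477962
x [0.163 0.198 0.967] y [ 0.775 -0.632 -0.001] z [ 0.611  0.749 -0.257]
delta tool mm [-98.2 220.3   7.9]
butt now [ 0.43521923 -0.15694376  0.20222855]
delta tool mm [-188.1  220.4   31.8]
butt now [ 0.43521923 -0.15694376  0.20222855]
```

Emit:
servo_tool(targets=[{"tx": 0,"ty": 44,"tz": 0,"wx": 0,"wy": 0,"wz": 0},{"tx": 0,"ty": 44,"tz": 0,"wx": 0,"wy": 0,"wz": 0},{"tx": 0,"ty": 44,"tz": 0,"wx": 0,"wy": 0,"wz": 0},{"tx": -25,"ty": 44,"tz": 2,"wx": 0,"wy": 0,"wz": 0},{"tx": -25,"ty": 44,"tz": 2,"wx": 0,"wy": 0,"wz": 0},{"tx": -43,"ty": 0,"tz": 4,"wx": 0,"wy": 0,"wz": 0},{"tx": 0,"ty": 0,"tz": 0,"wx": 0,"wy": 0,"wz": 0}])

```text
time: 6.7
tcp_pos: [0.628, -0.2716, 0.2116]
orientation: [0.716, 0.34, 0.549, -0.265]
wrist_force: [-0.5, 1.1, -0.9]
width: 0.0221
grip_force: 69.5
```

Run:
```python
from g import *
ims=[]
for cam in("scene","side"):
    a=read_camera(cam)[:,:,::-1].copy();c=proj(cam,[.6,-.302,.12])[0].astype(int)
    x=max(c[0]-60,0);y=max(c[1]-70,0);ims.append(cv2.resize(a[y:y+130,x:x+120],(390,420)))
    r=pinpoint(cam,"chisel_butt");print([(np.round(d["position"],3).tolist(),round(d["p"],2)) for d in r[:3]])
cv2.imwrite("pics/pot.png",np.hstack(ims))
```

```text
t 6.7 q [-1.032  0.683  1.598  1.144  1.659 -0.769] tcp [ 0.628  -0.2716  0.2116] w 0.0221 F [-0.5  1.1 -0.9] 69.47777599096298
x [0.165 0.195 0.967] y [ 0.778 -0.629 -0.007] z [ 0.606  0.753 -0.255]
delta tool mm [-2.  -1.2 -2.8]
butt now [ 0.59765752 -0.30805338  0.10621456]
delta tool mm [-91.9  -0.6  21. ]
butt now [ 0.59765752 -0.30805338  0.10621456]
[([0.647, -0.453, -0.002], 0.73), ([0.599, -0.304, 0.107], 0.6), ([0.545, 0.521, 0.001], 0.51)]
[([0.599, -0.306, 0.11], 0.68)]
```

View pics/pot.png

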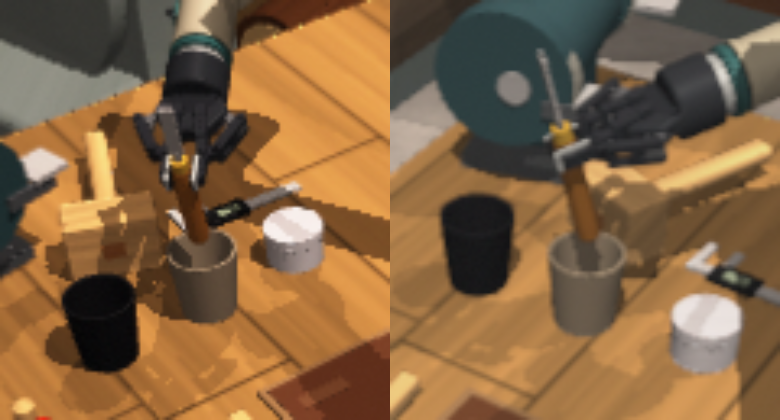

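Emit:
servo_tool(targets=[{"tx": -30,"ty": 0,"tz": 7,"wx": 0,"wy": 0,"wz": 0},{"tx": -30,"ty": 0,"tz": 7,"wx": 0,"wy": 0,"wz": 0},{"tx": -20,"ty": 0,"tz": 4,"wx": 0,"wy": 0,"wz": 0},{"tx": -11,"ty": 0,"tz": 3,"wx": 0,"wy": 0,"wz": 0},{"tx": 0,"ty": 0,"tz": 0,"wx": 0,"wy": 0,"wz": 0}])

```text
time: 7.52
tcp_pos: [0.6257, -0.2747, 0.1223]
orientation: [0.716, 0.34, 0.551, -0.262]
wrist_force: [-0.2, -0.6, -0.8]
width: 0.0224
grip_force: 69.5
```

```bash
python3 g.py
```

```text
t 7.525 q [-1.039  0.799  1.641  1.135  1.593 -0.921] tcp [ 0.6257 -0.2747  0.1223] w 0.0224 F [-0.2 -0.6 -0.8] 69.47167784906924
x [0.161 0.198 0.967] y [ 0.776 -0.631 -0.   ] z [ 0.61   0.75  -0.255]
delta tool mm [ 85.3  -1.9 -21.8]
butt now [ 0.59572761 -0.3114593   0.01694421]
delta tool mm [-4.6 -1.9  1.9]
butt now [ 0.59572761 -0.3114593   0.01694421]
```

Emit:
servo_tool(targets=[{"tx": 0,"ty": 0,"tz": 0,"wx": 0,"wy": 0,"wz": 0},{"tx": 0,"ty": 0,"tz": 0,"wx": 0,"wy": 0,"wz": 0},{"tx": 0,"ty": 0,"tz": 0,"wx": 0,"wy": 0,"wz": 0},{"tx": 0,"ty": 0,"tz": -15,"wx": 0,"wy": 0,"wz": 0},{"tx": 0,"ty": 0,"tz": -30,"wx": 0,"wy": 0,"wz": 0},{"tx": 5,"ty": 0,"tz": -40,"wx": 0,"wy": 0,"wz": 0},{"tx": 10,"ty": 0,"tz": -40,"wx": 0,"wy": 0,"wz": 0},{"tx": 20,"ty": 0,"tz": 0,"wx": 0,"wy": 0,"wz": 0}], hand=0.8)

```text
time: 8.52
tcp_pos: [0.5534, -0.3652, 0.1885]
orientation: [0.717, 0.339, 0.551, -0.26]
wrist_force: [1.0, -0.2, -0.3]
width: 0.0683
grip_force: 0.0
```

Run:
```python
from st import *
for cam in("scene","side"):
    read_camera(cam)
    for n in("chisel_butt","chisel_mid","pot_rim"):
        r=pinpoint(cam,n);print(n,[(np.round(d["position"],3).tolist(),round(d["p"],2)) for d in r[:2]])
```

```text
t 8.525 q [-1.19   0.749  1.515  1.042  1.766 -0.815] tcp [ 0.5534 -0.3652  0.1885] w 0.0683 F [ 1.  -0.2 -0.3] 0.0
x [0.162 0.199 0.966] y [ 0.773 -0.635  0.001] z [ 0.614  0.747 -0.257]
chisel_butt []
chisel_mid [([0.623, -0.284, 0.112], 0.45), ([0.734, 0.259, 0.001], 0.4)]
pot_rim [([0.599, -0.301, 0.095], 0.64), ([0.74, -0.298, 0.093], 0.64)]
chisel_butt []
chisel_mid [([0.6, -0.302, 0.09], 0.68), ([0.625, -0.281, 0.113], 0.55)]
pot_rim [([0.736, -0.304, 0.085], 0.92), ([0.6, -0.304, 0.088], 0.7)]
```

Emit:
servo_tool(targets=[{"tx": 30,"ty": 0,"tz": -40,"wx": 0,"wy": 0,"wz": 0},{"tx": 60,"ty": 0,"tz": 0,"wx": 0,"wy": 0,"wz": 0},{"tx": 60,"ty": 0,"tz": 0,"wx": 0,"wy": 0,"wz": 0},{"tx": 0,"ty": 0,"tz": 0,"wx": 0,"wy": 0,"wz": 0}], hand=0.6)

```text
time: 9.43
tcp_pos: [0.5557, -0.3604, 0.3479]
orientation: [0.715, 0.344, 0.551, -0.259]
wrist_force: [-0.5, -1.0, 0.8]
width: 0.0515
grip_force: 0.0
```

```bash
cat > r.py <<'E'
from st import *
R0=R.from_matrix(np.array([[0,1,0],[1,0,0],[0,0,-1.]]))
def rot(t): 
    T=R0*R.from_rotvec([0,-t,0]); v=(R.from_matrix(Rm).inv()*T).as_rotvec();print("rotvec",v.round(3),np.linalg.norm(v).round(3))
rot(.55); rot(0)
E
python3 r.py
```

```text
t 9.425 q [-1.183  0.586  1.385  1.113  1.904 -0.554] tcp [ 0.5557 -0.3604  0.3479] w 0.0515 F [-0.5 -1.   0.8] 0.0
x [0.156 0.206 0.966] y [ 0.777 -0.629  0.009] z [ 0.61   0.749 -0.258]
rotvec [ 0.3   -1.775 -0.725] 1.941
rotvec [ 0.452 -1.253 -0.573] 1.45
```

Emit:
servo_tool(targets=[{"tx": 0,"ty": 0,"tz": 0,"wx": 0.0565,"wy": -0.157,"wz": -0.0716},{"tx": 0,"ty": 0,"tz": 0,"wx": 0.0565,"wy": -0.157,"wz": -0.0716},{"tx": 0,"ty": 0,"tz": 0,"wx": 0.0565,"wy": -0.157,"wz": -0.0716},{"tx": 0,"ty": 0,"tz": 0,"wx": 0.0565,"wy": -0.157,"wz": -0.0716},{"tx": 0,"ty": 0,"tz": 0,"wx": 0.0565,"wy": -0.157,"wz": -0.0716},{"tx": 0,"ty": 0,"tz": 0,"wx": 0.0565,"wy": -0.157,"wz": -0.0716},{"tx": 0,"ty": 0,"tz": 0,"wx": 0.0565,"wy": -0.157,"wz": -0.0716},{"tx": 0,"ty": 0,"tz": 0,"wx": 0.0565,"wy": -0.157,"wz": -0.0716}])

```text
time: 10.42
tcp_pos: [0.555, -0.3617, 0.3421]
orientation: [0.707, 0.707, -0.003, -0.004]
wrist_force: [0.0, 0.4, -1.1]
width: 0.0512
grip_force: 0.0
```

Run:
```python
from r import *
to([.488,.345,.33])
```

```text
t 10.425 q [-0.679  0.386  1.075 -0.006  1.69  -0.68 ] tcp [ 0.555  -0.3617  0.3421] w 0.0512 F [ 0.   0.4 -1.1] 0.0
x [-0.001  1.     0.001] y [ 1.     0.001 -0.01 ] z [-0.01   0.001 -1.   ]
rotvec [-0.01  -0.551  0.003] 0.551
rotvec [-0.01  -0.001  0.001] 0.01
delta tool mm [706.7 -66.5  13.2]
```

Emit:
servo_tool(targets=[{"tx": 59,"ty": -6,"tz": 0,"wx": 0,"wy": 0,"wz": 0},{"tx": 59,"ty": -6,"tz": 0,"wx": 0,"wy": 0,"wz": 0},{"tx": 59,"ty": -6,"tz": 0,"wx": 0,"wy": 0,"wz": 0},{"tx": 59,"ty": -6,"tz": 0,"wx": 0,"wy": 0,"wz": 0},{"tx": 59,"ty": -6,"tz": 0,"wx": 0,"wy": 0,"wz": 0},{"tx": 59,"ty": -6,"tz": 0,"wx": 0,"wy": 0,"wz": 0},{"tx": 59,"ty": -6,"tz": 0,"wx": 0,"wy": 0,"wz": 0},{"tx": 59,"ty": -6,"tz": 0,"wx": 0,"wy": 0,"wz": 0}])

```text
time: 11.42
tcp_pos: [0.5073, 0.1124, 0.3442]
orientation: [0.708, 0.706, -0.002, -0.005]
wrist_force: [0.1, 1.3, -0.4]
width: 0.0515
grip_force: 0.0
```

Emit:
servo_tool(targets=[{"tx": 59,"ty": -4,"tz": 0,"wx": 0,"wy": 0,"wz": 0},{"tx": 59,"ty": -4,"tz": 0,"wx": 0,"wy": 0,"wz": 0},{"tx": 59,"ty": -4,"tz": 0,"wx": 0,"wy": 0,"wz": 0},{"tx": 55,"ty": -4,"tz": 0,"wx": -0.01,"wy": 0,"wz": 0},{"tx": 0,"ty": 0,"tz": 0,"wx": 0,"wy": -0.18,"wz": 0},{"tx": 0,"ty": 0,"tz": 0,"wx": 0,"wy": -0.18,"wz": 0},{"tx": 0,"ty": 0,"tz": 0,"wx": 0,"wy": -0.18,"wz": 0},{"tx": 0,"ty": 0,"tz": 0,"wx": 0,"wy": 0,"wz": 0}])

```text
time: 12.42
tcp_pos: [0.4921, 0.3454, 0.3414]
orientation: [0.68, 0.683, -0.19, 0.187]
wrist_force: [-0.2, 0.2, 0.0]
width: 0.0509
grip_force: 0.0
```

Run:
```python
from r import *
to([.488,.325,.18]);to([.488,.325,.08])
for cam in("scene","side"):
    read_camera(cam)
    for n in("chisel_mid","pot_rim","block_mid"):
        r=pinpoint(cam,n);print(n,[(np.round(d["position"],3).tolist(),round(d["p"],2)) for d in r[:2]])
```

```text
t 12.425 q [ 0.728  0.495  1.021 -0.428  1.973  0.625] tcp [0.4921 0.3454 0.3414] w 0.0509 F [-0.2  0.2  0. ] 0.0
x [-0.004  0.858 -0.514] y [ 1.     0.002 -0.005] z [-0.003 -0.514 -0.858]
rotvec [-0.003 -0.01   0.004] 0.011
rotvec [-0.004  0.54   0.003] 0.54
delta tool mm [ 65.6  -3.4 148.9]
delta tool mm [117.   -2.9 234.7]
chisel_mid [([0.618, -0.283, 0.113], 0.51)]
pot_rim [([0.6, -0.301, 0.096], 0.75), ([0.737, -0.301, 0.095], 0.61)]
block_mid [([0.487, 0.24, 0.092], 0.93), ([0.217, 0.316, 0.03], 0.56)]
chisel_mid [([0.621, -0.279, 0.112], 0.55), ([0.736, 0.257, 0.002], 0.43)]
pot_rim [([0.601, -0.303, 0.092], 0.67), ([0.682, 0.019, -0.001], 0.62)]
block_mid [([0.488, 0.243, 0.091], 0.82), ([0.214, 0.318, 0.033], 0.77)]
```

Emit:
servo_tool(targets=[{"tx": 30,"ty": -1,"tz": 60,"wx": 0,"wy": 0,"wz": 0},{"tx": 30,"ty": -1,"tz": 60,"wx": 0,"wy": 0,"wz": 0},{"tx": 30,"ty": -1,"tz": 60,"wx": 0,"wy": 0,"wz": 0},{"tx": 27,"ty": 0,"tz": 55,"wx": 0,"wy": 0,"wz": 0},{"tx": 0,"ty": 0,"tz": 0,"wx": 0,"wy": 0,"wz": 0}])

```text
time: 13.45
tcp_pos: [0.4884, 0.3216, 0.0958]
orientation: [0.682, 0.68, -0.191, 0.187]
wrist_force: [0.9, -0.6, 1.0]
width: 0.0514
grip_force: 0.0
```

Emit:
servo_tool(targets=[{"tx": 8,"ty": 0,"tz": 13,"wx": 0,"wy": 0,"wz": 0},{"tx": -12.9,"ty": 0,"tz": 7.7,"wx": 0,"wy": 0,"wz": 0},{"tx": -10.3,"ty": 0,"tz": 6.2,"wx": 0,"wy": 0,"wz": 0},{"tx": -12.9,"ty": 0,"tz": 7.7,"wx": 0,"wy": 0,"wz": 0},{"tx": -12.9,"ty": 0,"tz": 7.7,"wx": 0,"wy": 0,"wz": 0},{"tx": -12.9,"ty": 0,"tz": 7.7,"wx": 0,"wy": 0,"wz": 0},{"tx": -12.9,"ty": 0,"tz": 7.7,"wx": 0,"wy": 0,"wz": 0},{"tx": 0,"ty": 0,"tz": 0,"wx": 0,"wy": 0,"wz": 0}])

```text
time: 14.45
tcp_pos: [0.4897, 0.2349, 0.0832]
orientation: [0.683, 0.68, -0.188, 0.188]
wrist_force: [0.4, -0.1, 0.2]
width: 0.0515
grip_force: 0.0
```

```bash
cat > bl.py <<'E'
from st import *
for cam in("scene","side"):
    read_camera(cam)
    r=pinpoint(cam,"block_mid");print([(np.round(d["position"],3).tolist(),round(d["p"],2)) for d in r[:2]])
E
python3 bl.py
```

```text
t 14.45 q [ 0.603  0.54   1.61  -0.447  1.343  0.789] tcp [0.4897 0.2349 0.0832] w 0.0515 F [ 0.4 -0.1  0.2] 0.0
x [ 0.004  0.859 -0.513] y [ 1.    -0.004  0.001] z [-0.001 -0.513 -0.859]
[([0.214, 0.317, 0.027], 0.91), ([0.487, 0.183, 0.091], 0.78)]
[([0.214, 0.319, 0.03], 0.88), ([0.489, 0.189, 0.091], 0.85)]
```

Emit:
servo_tool(targets=[{"tx": -8.6,"ty": 0,"tz": 5.1,"wx": 0,"wy": 0,"wz": 0},{"tx": -8.6,"ty": 0,"tz": 5.1,"wx": 0,"wy": 0,"wz": 0},{"tx": -8.6,"ty": 0,"tz": 5.1,"wx": 0,"wy": 0,"wz": 0},{"tx": -8.6,"ty": 0,"tz": 5.1,"wx": 0,"wy": 0,"wz": 0},{"tx": -8.6,"ty": 0,"tz": 5.1,"wx": 0,"wy": 0,"wz": 0},{"tx": -6,"ty": 0,"tz": 3.6,"wx": 0,"wy": 0,"wz": 0},{"tx": 0,"ty": 0,"tz": 0,"wx": 0,"wy": 0,"wz": 0}])

```text
time: 15.52
tcp_pos: [0.4903, 0.1795, 0.0834]
orientation: [0.683, 0.68, -0.187, 0.188]
wrist_force: [-0.2, -0.6, 0.9]
width: 0.0509
grip_force: 0.1
```

```bash
python3 bl.py
```

```text
t 15.525 q [ 0.527  0.496  1.694 -0.48   1.276  0.75 ] tcp [0.4903 0.1795 0.0834] w 0.0509 F [-0.2 -0.6  0.9] 0.062125881158863194
x [ 0.005  0.86  -0.511] y [ 1.    -0.004  0.003] z [ 0.001 -0.511 -0.86 ]
[([0.49, 0.131, 0.091], 0.86), ([0.218, 0.318, 0.028], 0.71)]
[([0.486, 0.132, 0.094], 0.88), ([0.216, 0.316, 0.033], 0.68)]
```

Emit:
servo_tool(targets=[{"tx": -5.6,"ty": 0,"tz": 3.3,"wx": 0,"wy": 0,"wz": 0},{"tx": -5.6,"ty": 0,"tz": 3.3,"wx": 0,"wy": 0,"wz": 0},{"tx": 0,"ty": 0,"tz": 0,"wx": 0,"wy": 0,"wz": 0},{"tx": 10,"ty": 0,"tz": -6,"wx": 0,"wy": 0,"wz": 0},{"tx": -12,"ty": 0,"tz": -20,"wx": 0,"wy": 0,"wz": 0},{"tx": -12,"ty": 0,"tz": -20,"wx": 0,"wy": 0,"wz": 0},{"tx": 0,"ty": 0,"tz": 0,"wx": 0,"wy": 0,"wz": 0}])

```text
time: 16.6
tcp_pos: [0.491, 0.1796, 0.1311]
orientation: [0.683, 0.681, -0.185, 0.188]
wrist_force: [1.0, -0.3, 0.2]
width: 0.0512
grip_force: 0.0
```

```bash
python3 bl.py
```

```text
t 16.6 q [ 0.527  0.444  1.643 -0.469  1.364  0.702] tcp [0.491  0.1796 0.1311] w 0.0512 F [ 1.  -0.3  0.2] 0.0
x [ 0.005  0.861 -0.509] y [ 1.    -0.003  0.006] z [ 0.004 -0.509 -0.861]
[([0.216, 0.317, 0.028], 0.9), ([0.489, 0.118, 0.091], 0.77)]
[([0.216, 0.317, 0.032], 0.8), ([0.489, 0.122, 0.094], 0.71)]
```

Emit:
servo_tool(targets=[{"tx": -6,"ty": 0,"tz": 7,"wx": 0,"wy": 0,"wz": 0},{"tx": -6,"ty": 0,"tz": 3.6,"wx": 0,"wy": 0,"wz": 0},{"tx": -6,"ty": 0,"tz": 3.6,"wx": 0,"wy": 0,"wz": 0},{"tx": -6,"ty": 0,"tz": 3.6,"wx": 0,"wy": 0,"wz": 0},{"tx": -6,"ty": 0,"tz": 3.6,"wx": 0,"wy": 0,"wz": 0},{"tx": -6,"ty": 0,"tz": 3.6,"wx": 0,"wy": 0,"wz": 0},{"tx": -6,"ty": 0,"tz": 3.6,"wx": 0,"wy": 0,"wz": 0},{"tx": -6,"ty": 0,"tz": 3.6,"wx": 0,"wy": 0,"wz": 0}])

```text
time: 17.8
tcp_pos: [0.49, 0.1206, 0.1267]
orientation: [0.683, 0.681, -0.186, 0.188]
wrist_force: [0.3, 0.7, 0.0]
width: 0.0514
grip_force: 0.0
```

```bash
cat > pic.py <<'E'
from bl import *
ims=[]
for cam in("scene","side"):
    a=read_camera(cam)[:,:,::-1];c=proj(cam,[.5,.08,.06])[0].astype(int)
    ims.append(cv2.resize(a[c[1]-80:c[1]+80,c[0]-55:c[0]+55],(390,567)))
cv2.imwrite("pics/tip.png",np.hstack(ims))
E
python3 pic.py
```

```text
t 17.8 q [ 0.439  0.406  1.725 -0.502  1.293  0.653] tcp [0.49   0.1206 0.1267] w 0.0514 F [0.3 0.7 0. ] 0.0
x [ 0.004  0.86  -0.51 ] y [ 1.    -0.003  0.003] z [ 0.001 -0.51  -0.86 ]
[([0.218, 0.32, 0.032], 0.97), ([0.489, 0.043, 0.047], 0.55)]
[([0.49, 0.048, 0.048], 0.73), ([0.216, 0.318, 0.034], 0.7)]
```

View pics/tip.png

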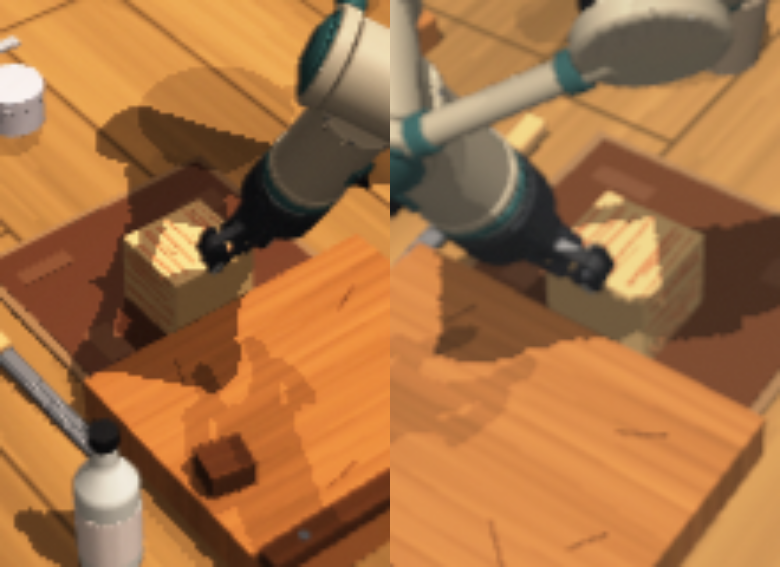

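The block lies flat and square on the sandpaper (block_mid z ≈ 0.047). Next I back the arm off.

Emit:
servo_tool(targets=[{"tx": 0,"ty": 0,"tz": -40,"wx": 0,"wy": 0,"wz": 0},{"tx": 0,"ty": 0,"tz": -50,"wx": 0,"wy": 0,"wz": 0},{"tx": 0,"ty": 0,"tz": -50,"wx": 0,"wy": 0,"wz": 0},{"tx": 0,"ty": 0,"tz": -20,"wx": 0,"wy": 0,"wz": 0},{"tx": 0,"ty": 0,"tz": 0,"wx": 0,"wy": 0,"wz": 0},{"tx": 0,"ty": 0,"tz": 0,"wx": 0,"wy": 0,"wz": 0}])

```text
time: 18.85
tcp_pos: [0.4893, 0.2023, 0.2633]
orientation: [0.683, 0.681, -0.187, 0.188]
wrist_force: [0.9, 0.5, -0.6]
width: 0.0516
grip_force: 0.0
```

Run:
```python
from bl import *
ims=[]
for cam,p,w in(("scene",[.5,.06,.06],55),("scene",[.61,-.29,.1],40)):
    a=read_camera(cam)[:,:,::-1].copy()
    c=proj(cam,p)[0].astype(int);ims.append(cv2.resize(a[c[1]-w:c[1]+w,c[0]-w:c[0]+w],(390,390)))
cv2.imwrite("pics/end.png",np.hstack(ims))
r=pinpoint("scene","chisel_mid");print(r[:2]);r=pinpoint("scene","pot_rim");print(r[:2])
```

```text
t 18.85 q [ 0.56   0.361  1.425 -0.449  1.652  0.594] tcp [0.4893 0.2023 0.2633] w 0.0516 F [ 0.9  0.5 -0.6] 0.0
x [ 0.003  0.86  -0.511] y [ 1.    -0.003  0.001] z [-0.    -0.511 -0.86 ]
[([0.218, 0.318, 0.03], 0.91), ([0.489, 0.042, 0.044], 0.74)]
[([0.211, 0.316, 0.034], 0.87), ([0.491, 0.049, 0.046], 0.6)]
[{'position': [0.6197, -0.2823, 0.1119], 'p': 0.66}, {'position': [0.4854, 0.1094, 0.0453], 'p': 0.37}]
[{'position': [0.7397, -0.301, 0.0901], 'p': 0.84}, {'position': [0.5989, -0.3001, 0.091], 'p': 0.62}]
```

View pics/end.png

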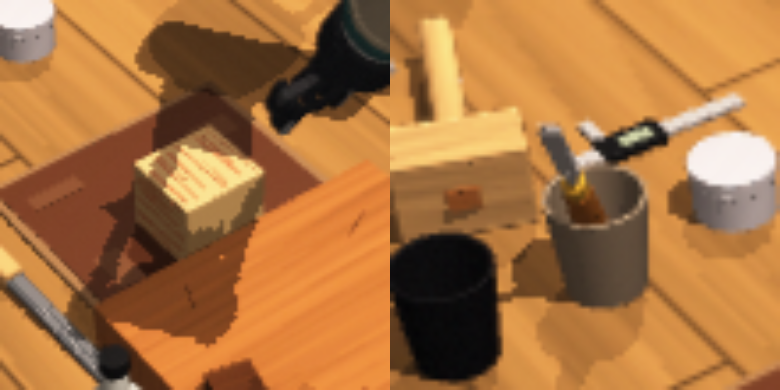

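The block is flat and square on the paper. The chisel stands blade up, leaning about 25°, in the upright grey pot.

```bash
python3 -c "
from rig import *
print(sign_off())"
```

```text
the job is handed in; nothing more can be done
None
```

I handed the job in at about 19 s: the chisel stands blade up in the grey pot, leaning about 25°, and the block lies flat and square on the sandpaper after one quarter turn, pushed off the board with its recess away from it; no verdict came back.

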